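# Load a fresh label roll into the label printer and latch its sprung cover

### The arm

A 6-joint arm with a two-finger parallel gripper is mounted at the origin on a cart in front of the work surface, level with it; the furniture and walls round the work are solid. World frame = base frame: x ahead of the robot, y to its left, z up, the work surface at z = 0. Lengths are in m, angles in rad, forces in N, time in s.
With the tool pointing down it reaches from about 0.35 to 0.85 m from the base axis. Payload 8.1 kg.
Tool frame: the origin (TCP) lies on the mounting face of the last link; the fingertips stand 173 mm ahead of it and the grasp point (between the pads) lies 155 mm ahead of it; z points along the fingers, y is the line along which they close (so a half turn about z gives the same grasp; the last joint's range is limited). The gripper opens to 85 mm and grips with 20 to 120 N. Pads are 22 mm wide; open, the fingers measure 114 mm over their backs; the gripper's body (76 mm by 85 mm) begins 54 mm behind the grasp point. The pads swing forward as they close: fully open they stand 13 mm farther back than shut.
Start: joints at [1.056, 0.13, 1.488, -0, 1.523, -0.085], TCP at [0.25, 0.545, 0.405] pointing down, gripper open.
Joint ranges: [-2.96, 2.96], [-0.89, 2.26], [0.02, 2.5], [-1.34, 4.48], [0, 2.73], [-2.66, 2.66]. Speed limits (rad/s): [2.39, 2.39, 2.79, 3.14, 3.14, 3.14].

### API

Orientations are given as [roll, pitch, yaw] about the fixed x, y, z axes, in that order (R = Rz(yaw) Ry(pitch) Rx(roll)).
In Python, from rig import env gives the robot as it stands. The module is installed in compiled form; this text tells all that it offers.
- The arm moves only by the shell command python3 -m jog 'ROWS' [FORCE]. ROWS is a JSON object of lists of equal length, an entry for each row: "delta_pos": the shift along the tool's x, y, z in cm, a list of three; "rot": the turn, a rotation vector about the tool's x, y, z in rad, a list of three; "jaw": the closure, from -1 (fully open) to 1 (shut). In form: {"delta_pos": [[dx, dy, dz], ...], "rot": [[ax, ay, az], ...], "jaw": [jaw, ...]}. A call has 1 to 12 rows; each row shifts and turns the commanded pose from where the row before left it, along the tool's axes as they then stand; what a row does not reach is not made up. A row lasts 1/10 s, in which the tool goes at most 50 mm and 8.59 degrees, less where a joint would pass 70% of its speed; a pose out of reach is approached as far as the arm can. A call with a gripper value outside its range is refused whole. The fingers move at their own pace and stop on an object; FORCE is the grip in N (left out, the last holds). Time passes only in rows, so rows that do not move let the fingers close. It gives the time, the measured TCP pose, the force, the opening and the grip force at its end, in the units of the state.
- env.sense(): the state, without advancing time (a new reading comes with each control period).
- env.read_camera(name): name is "side" or "top" or "wrist"; returns a dict with "color" (480x640x3 uint8, red, green, blue), "fx", "fy", "cx", "cy" (pixels), "R" (3x3) and "t" (3): a world point X has camera coordinates R X + t. Camera axes: x right, y down, z forward; pixel columns grow to the right and rows downward; lengths in m; the calibration is good to about 2 mm. A picture is of the moment at which its call begins. There is no depth.
- env.job_done(): hands the job in; it is judged then, once.
The state is a dict: "time": time; "qpos": joint angles; "joint_vel": joint speeds; "effort": joint torques, N m; "tcp_pos": TCP position; "orientation": TCP orientation; "wrist_force": force on the tool from outside, world axes, zero at the start; "wrist_torque": the same for the moment, N m; "grip_width": finger opening in m; "gripper_force": force on a finger pad.
Only numpy, scipy, OpenCV 4.12 (cv2) and the standard library are available. Lean on these libraries where they do the work, as an engineer would, in place of code of your own. Each camera call takes 0.05 s, during which the arm holds its last target. There are 200 camera calls.

### The job

The label printer has run out. Take the white label roll from the two-bay rest, leaving the brown packing tape where it is, and lower it (do not drop it) into the open printer so that it sits down between the blue guides. Let go of it, then press the sprung cover down until its catch holds it shut.

Things in the scene. Friction and masses are not known exactly. Their poses are not given: they have to be found in the camera images.
- printer: Light grey desktop label printer, fixed, 230 (x) x 160 (y) mm. Origin: on the table under its middle; front faces its -x, z up. Side walls 88 mm high, front 72. Roll bay open at the top. The raised cover overhangs the bay, so a gripper cannot come in from straight above: lean it about 30 deg back towards the printer's front (fingers pointing down and towards the printer's back).
- roll_seat (a point): Where the middle of the label roll lies once home in the printer: printer frame (-5, 0, 82) mm; roll axis along this point's y (axes as the printer's). There two steel bearers carry it, between two blue guide plates 100 mm long: inner faces at y = +-26.5 mm, 66 mm high, then lips flared out to y = +-35 at z = 75 mm.
- cover (a joint): Sprung cover, rad: 0 = pressed fully down, about 0.02 = shut and held by the catch, 1.01 (58 deg) = open against its stop, as at the start. Turns about the printer's y through cover_hinge. 150 mm wide, reaches 226 mm from the hinge; dark print head inside hangs 36 mm below the hinge line when shut. Let go short of the catch it springs open; 4 to 12 N at the pad press it down.
- cover_pad (a point): Middle of the outer face of the black ribbed thumb pad (28 mm, by 70 mm along y) on the cover's sloping front; moves with the cover. Cover frame (x, z as the printer's when shut, origin on the hinge): (-205, 0, 11) mm; outward normal there (-0.454, 0, 0.891). A raised edge 4 mm high below it keeps fingers from slipping off.
- cover_hinge (a point): Middle of the cover's hinge line (along y), printer frame (95, 0, 100) mm; axes as the printer's.
- catch (a joint): Blue catch inside the printer's front (two hooks on a shaft), rad: 0 = home, 0.45 = pushed right aside. The cover's pins push it aside by about 0.25 just before they snap under the hooks. Its blue key, 34 mm wide, sticks 13 mm out of the printer's front 44 mm above the table; pushed down it lets the cover spring open.
- label_roll: Roll of labels, white with a red patch and a cardboard core, 84 mm diameter, 46 mm wide, 0.10 to 0.18 kg; stands on edge in one bay of the rest. Origin on its axis in one end face; z runs along the axis, body from z = 0 to 46 mm. Solid: the core cannot be entered. Grip it across its two flat faces (46 mm), near the top.
- label_roll_mid (a point): Middle of the label roll (on its axis, half way along it).
- tape_roll: Roll of brown packing tape, 92 mm diameter, 48 mm wide, on edge in the other bay of the rest, where it stays. Origin on its axis in one end face, z along the axis.
- roll_rest: Fixed rest for rolls, 250 (y) x 96 (x) mm: two steel rods along y (12 mm thick, 52 mm apart, 30 mm high) between wooden ends 44 mm high. Origin on the table under its middle. Bays at y = -60 and +60 mm between black collars; rolls stand with their axes along y, the label roll's axis 70 mm above the table. Which roll is in which bay varies.
There are look-alikes about, which are no part of the job. What is shaped like the label_roll but pink or purple is not meant.

How it is judged:
On the way:
1. the label roll sits home in the printer, let go, while the cover is still open (distance between label_roll_mid and roll_seat below 0.007 m and angle between the z axis of label_roll and the y axis of printer, either way round below 0.12 rad and contact force between the fingers and label_roll below 0.2 N and value of joint cover above 0.5 rad), for 0.2 s.
At the end, for the whole second after the job is handed in: The cover is shut and held by the catch on its own (cover below 0.045 rad, catch home within 0.08 rad), the label roll lies at rest on the bearers between the guides (middle within 7 mm of the seat, axis within 0.12 rad of the printer's y), and the tape roll is still in its bay (within 20 mm) (value of joint cover below 0.045 rad and value of joint catch below 0.08 rad and distance between label_roll_mid and roll_seat below 0.007 m and angle between the z axis of label_roll and the y axis of printer, either way round below 0.12 rad and linear speed of label_roll below 0.02 m/s and distance of tape_roll from where it was at the start of the episode below 0.02 m); the robot touches nothing.
It fails at once if the label roll is dropped (falls or flies free of the fingers faster than 0.6 m/s) (linear speed of label_roll above 0.6 m/s and contact force between the fingers and label_roll below 0.05 N).
It fails at once if the tape roll is knocked out of its bay (more than 40 mm) (distance of tape_roll from where it was at the start of the episode above 0.04 m).
It also fails if it takes over 45 s, if anything falls off the work surface, if the arm or the gripper's body presses on something with over 40 N, if the wrist force passes 120 N, or if a joint passes its speed limit or range.

## Working session

There is one attempt and no reset: what is moved stays moved. The work goes in short steps, Python scripts to look and compute and a shell command to move; the robot and the scene stay as the last step left them, time stands still between calls to the robot, and variables do not carry over. Pictures are saved under pics/ and viewed, at most 13 in all, crops included, and the job is handed in when it is done.

```bash
mkdir -p pics; cat > h.py <<'E'
import numpy as np, cv2
from rig import env
from scipy.spatial.transform import Rotation as Ro
def cam(n):
    c=env.read_camera(n); c['R']=np.array(c['R']); c['t']=np.array(c['t']); return c
def save(c,f): cv2.imwrite('pics/'+f,c['color'][:,:,::-1])
def ray(c,u,v):
    d=c['R'].T@np.array([(u-c['cx'])/c['fx'],(v-c['cy'])/c['fy'],1]); return -c['R'].T@c['t'],d/np.linalg.norm(d)
def onz(c,u,v,z):
    o,d=ray(c,u,v); return o+d*(z-o[2])/d[2]
def tri(rs):
    A=sum(np.eye(3)-np.outer(d,d) for o,d in rs); b=sum((np.eye(3)-np.outer(d,d))@o for o,d in rs); X=np.linalg.solve(A,b)
    return X,[np.linalg.norm(np.cross(X-o,d)) for o,d in rs]
def proj(c,X):
    p=c['R']@np.array(X)+c['t']; return np.array([c['fx']*p[0]/p[2]+c['cx'],c['fy']*p[1]/p[2]+c['cy']])
E
python3 - <<'E'
from h import *
import json
for n in ['side','top','wrist']:
    c=cam(n); save(c,n+'0.png'); print(n,c['fx'],-c['R'].T@c['t'],c['R'][2])
print(env.sense())
E
```

```text
side 572.387147019932 [0.07066647 0.0949761  1.08979037] [ 0.47116761 -0.2048568  -0.85792469]
top 513.132535788717 [ 0.50578106 -0.15847671  1.15257544] [ 0.1169295   0.01395645 -0.99304215]
wrist 426.2675543439996 [0.18249398 0.57596614 0.37304786] [ 0.26333511 -0.12134478 -0.95704235]
{'time': 0.15, 'qpos': array([ 1.05556336e+00,  1.31030075e-01,  1.48904030e+00, -3.21185304e-05,
        1.52300752e+00, -8.54251250e-02]), 'joint_vel': array([ 5.45604337e-04, -7.26958312e-04, -3.03071564e-03,  7.60979037e-04,
       -7.00465630e-04, -8.76323415e-05]), 'effort': array([ 9.10269828e-04, -5.70066690e+01, -5.01156700e+01, -1.71762986e-04,
        9.69994522e-03, -5.49660797e-05]), 'tcp_pos': array([0.24992942, 0.54527388, 0.40385377]), 'orientation': array([-3.14011010e+00, -9.47592138e-05,  2.71178630e+00]), 'wrist_force': array([ 0.33446747,  0.16097489, -0.02411769]), 'wrist_torque': array([-0.02692408,  0.01316237,  0.02444011]), 'gripper_force': 0.0, 'grip_width': 0.08544803803125153}
```

View pics/side0.png

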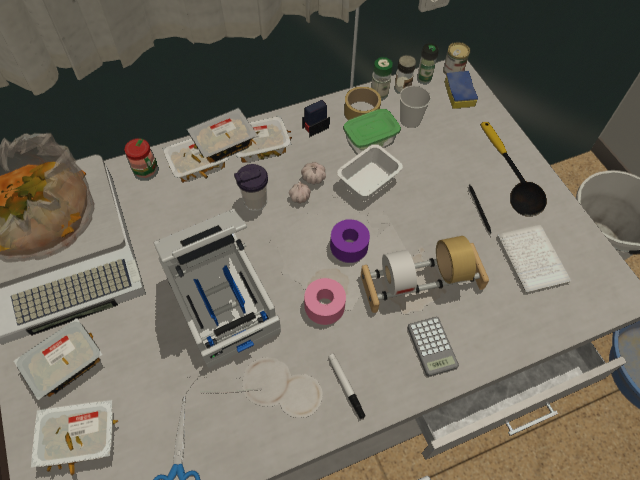

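View pics/top0.png

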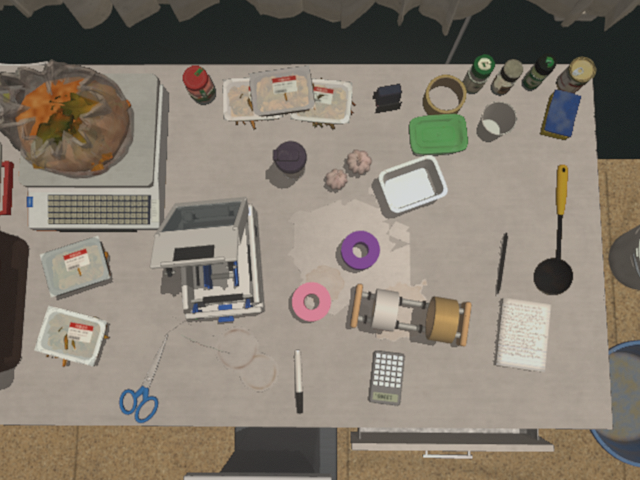

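```bash
python3 - <<'E'
import cv2,numpy as np
s=cv2.imread('pics/side0.png');t=cv2.imread('pics/top0.png')
f=lambda im,x,y,w,h:cv2.resize(im[y:y+h,x:x+w],(400,300),interpolation=cv2.INTER_CUBIC)
o=np.vstack([np.hstack([f(s,145,200,200,150),f(t,130,190,180,135)]),np.hstack([f(s,355,215,140,105),f(t,340,270,140,105)])])
cv2.imwrite('pics/crop1.png',o)
E
```

```text
(no output)
```

View pics/crop1.png

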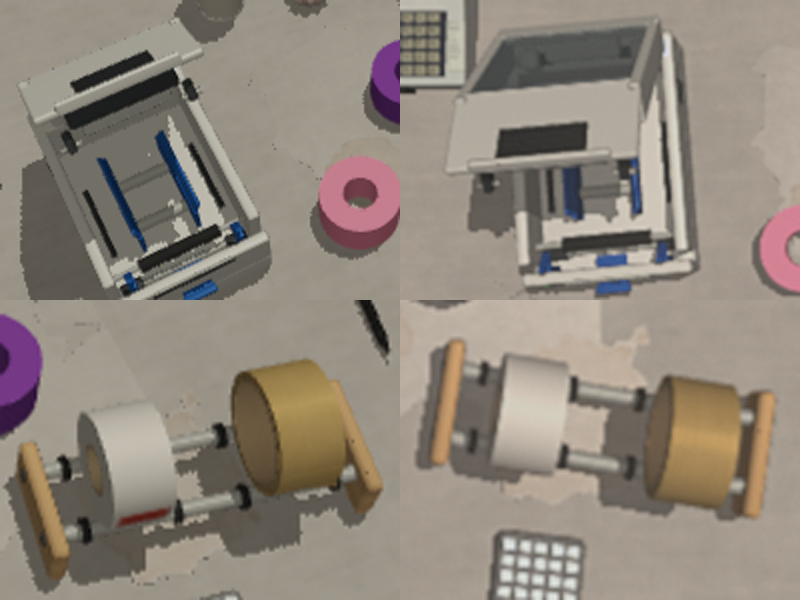

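```bash
cat > m1.py <<'E'
from h import *
s=cam('side');t=cam('top')
def S(p,o,k):return o[0]+p[0]/k,o[1]+p[1]/k
P={ # name:(side crop px, top crop px)
'keytip':((202,291),(613,288)),'FRwall':((262,243),(692,258)),'FLfront':((115,298),(527,281)),
}
for k,(a,b) in P.items():
    print(k,*tri([ray(s,*S(a,(145,200),2)),ray(t,*S(b,(130,190),400/180))]))
Q={'LendTopfar':((27,445),(457,343)),'LendTopnear':((60,570),(440,458)),'RendNear':((373,500),(752,510)),'RendFar':((335,385),(767,397))}
for k,(a,b) in Q.items():
    a=(a[0],a[1]-300);b=(b[0]-400,b[1]-300)
    print(k,*tri([ray(s,*S(a,(355,215),400/140)),ray(t,*S(b,(340,270),400/140))]))
E
sed -i 's/S(b,(130/S((b[0]-400,b[1]),(130/' m1.py; python3 m1.py
```

```text
keytip [0.48317119 0.06453763 0.0549723 ] [np.float64(9.483693621484962e-05), np.float64(9.483693621483389e-05)]
FRwall [ 0.51269475 -0.00767634  0.04123598] [np.float64(0.0011131320949674826), np.float64(0.001113132094967548)]
FLfront [0.49100867 0.1391211  0.09207031] [np.float64(0.0022269735515212385), np.float64(0.0022269735515212073)]
LendTopfar [ 0.5584591  -0.2204251   0.04504579] [np.float64(0.0005705784784119565), np.float64(0.0005705784784120357)]
LendTopnear [ 0.4716397  -0.20888258  0.01285127] [np.float64(0.0005625843163951094), np.float64(0.000562584316395155)]
RendNear [ 0.43378828 -0.44622997  0.01451479] [np.float64(0.0007459303008146878), np.float64(0.0007459303008148864)]
RendFar [ 0.51830667 -0.45361592  0.04415832] [np.float64(0.0008993527384479595), np.float64(0.0008993527384479423)]
```

White label roll with cardboard core and red patch: side (400,272), top (380,310). Its look-alikes are pink at side (325,301), purple at side (350,240), brown tape at side (457,260) and a brown ring at side (362,103). The crop shows the core and the red patch on the white one, so I take that one. Printer is at side (215,285). Next I look at it with the wrist camera.

```bash
python3 -m jog '{"delta_pos":[[-2,-1.6,0],[-3.8,-3.1,0],[-3.8,-3.1,0],[-3.8,-3.1,0],[-3.8,-3.1,0],[-3.8,-3.1,0],[-3.8,-3.1,0],[-3.8,-3.1,0],[-3.8,-3.1,0],[-3.8,-3.1,0],[-3.8,-3.1,0],[-1.8,-1.5,0]],"rot":[[0,0,0],[0,0,0],[0,0,0],[0,0,0],[0,0,0],[0,0,0],[0,0,0],[0,0,0],[0,0,0],[0,0,0],[0,0,0],[0,0,0]],"jaw":[-1,-1,-1,-1,-1,-1,-1,-1,-1,-1,-1,-1]}' 40
python3 -m jog '{"delta_pos":[[0,0,0],[0,0,0],[0,0,0],[0,0,0],[0,0,0]],"rot":[[0,0,-0.14],[0,0,-0.14],[0,0,-0.14],[0,0,0],[0,0,0]],"jaw":[-1,-1,-1,-1,-1]}'
python3 - <<'E'
from h import *
c=cam('wrist'); save(c,'w1.png'); np.savez('w1.npz',**{k:c[k] for k in('fx','fy','cx','cy','R','t')});print(-c['R'].T@c['t'])
E
```

```text
time: 1.45
tcp_pos: [0.4888, 0.0579, 0.4047]
orientation: [-3.141, 0.001, 2.709]
wrist_force: [1.0, 0.7, -1.2]
grip_width: 0.0852
gripper_force: 0.0
time: 1.95
tcp_pos: [0.4878, 0.0613, 0.4046]
orientation: [-3.142, -0.0, 3.128]
wrist_force: [-0.1, 0.4, -0.1]
grip_width: 0.0855
gripper_force: 0.0
[0.41374292 0.06223636 0.37395615]
```

View pics/w1.png

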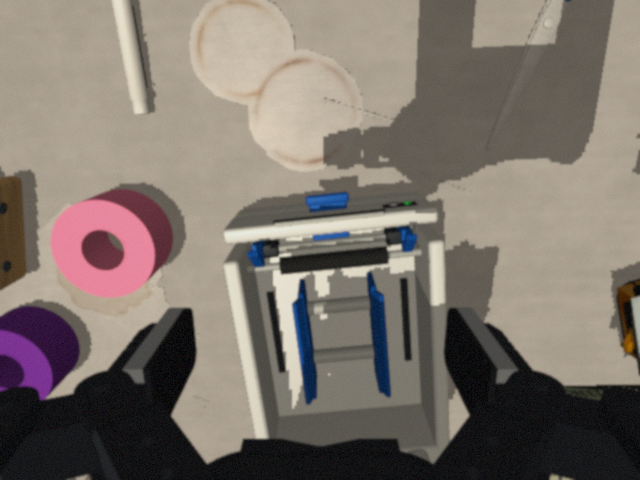

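The wrist view shows the bay: blue guides at about (305,342) and (380,335), key at (327,202), bearers at rows 307 and 352. The pink roll is at (110,243) and the purple one at (35,350).

```bash
cat > m2.py <<'E'
from h import *
def guides(im,c,box,z=.075):
    h=cv2.cvtColor(im,cv2.COLOR_BGR2HSV); m=cv2.inRange(h,(100,110,40),(130,255,255)); 
    n,l,st,ce=cv2.connectedComponentsWithStats(m)
    x0,y0,x1,y1=box
    k=[i for i in range(1,n) if x0<ce[i][0]<x1 and y0<ce[i][1]<y1 and st[i][4]>400]
    k=sorted(k,key=lambda i:ce[i][0]); print([(st[i].tolist(),ce[i].round()) for i in k])
    E=[]
    for i,sg in ((k[0],-1),(k[-1],1)):
        ys=np.unique(np.where(l==i)[0]); xs=np.array([ (np.where(l[y]==i)[0].min()-.0 if sg<0 else np.where(l[y]==i)[0].max()+1.) for y in ys])
        g=slice(5,-12) if True else 0
        p=np.polyfit(ys[g],xs[g],1); r=abs(np.polyval(p,ys)-xs); ok=r<2
        p=np.polyfit(ys[ok],xs[ok],1)
        a,b=ys[ok].min(),ys[ok].max()+1
        E.append([onz(c,np.polyval(p,v),v,z) for v in (a,b)]); print(i,a,b,np.polyval(p,[a,b]))
    E=np.array(E); print(E.round(4)); return E
if __name__=='__main__':
    c=dict(np.load('w1.npz')); im=cv2.imread('pics/w1.png')
    E=guides(im,c,(280,260,400,410))
    d=(E[:,1]-E[:,0]); print('len',np.linalg.norm(d,axis=1),'yaw',np.arctan2(d[:,1],d[:,0]))
    print('sep',np.linalg.norm(E[0]-E[1],axis=1), 'mid',E.mean((0,1)))
    # key & stereo with side
    print('key z44',onz(c,327,202,.044))
    s=cam('side'); print('key tri',tri([ray(c,327,202),ray(s,245.5,346)]))
E
python3 m2.py
```

```text
[([293, 281, 23, 123, 1376], array([305., 344.])), ([368, 273, 22, 123, 1376], array([379., 337.]))]
6 301 401 [293.36099168 306.25295024]
5 292 391 [382.19019985 390.3839576 ]
[[[0.5581 0.0403 0.075 ]
  [0.6495 0.0482 0.075 ]]

 [[0.5515 0.1085 0.075 ]
  [0.6407 0.1178 0.075 ]]]
len [0.09173822 0.08969517] yaw [0.08576806 0.10453355]
sep [0.06846639 0.0702014 ] mid [0.59994153 0.07868261 0.075     ]
key z44 [0.48753048 0.06732775 0.044     ]
key tri (array([0.48736975, 0.0663327 , 0.04352342]), [np.float64(0.0010348309348657942), np.float64(0.001034830934865858)])
```

```bash
python3 - <<'E'
from h import *
c=dict(np.load('w1.npz')); im=cv2.imread('pics/w1.png'); s=cv2.imread('pics/side0.png')
g=cv2.cvtColor(im,cv2.COLOR_BGR2GRAY); print(g[290:370,335:352].mean(1).round().astype(int))
for v in (304,309,349,355): print(v,onz(c,343,v,.042))
cv2.imwrite('pics/c2.png',np.hstack([cv2.resize(im[190:420,220:450],(400,400),interpolation=cv2.INTER_CUBIC),cv2.resize(s[225:355,155:285],(400,400),interpolation=cv2.INTER_CUBIC)]))
E
```

```text
[122 121 121 121 122 120 116 104  91  85  86  91  95  99 105 107 107 104
 101  98  96  99 109 117 121 121 122 122 121 122 121 122 121 122 122 121
 121 122 122 121 122 121 122 122 121 121 122 121 121 121 121 122 121 121
 121 116 106  90  82  83  88  92  97 102 106 107 105 102  99  98 102 111
 117 121 122 121 122 121 121 122]
304 [0.57743648 0.08030811 0.042     ]
309 [0.58216545 0.08031968 0.042     ]
349 [0.6213174  0.08041543 0.042     ]
355 [0.62740067 0.0804303  0.042     ]
```

View pics/c2.png

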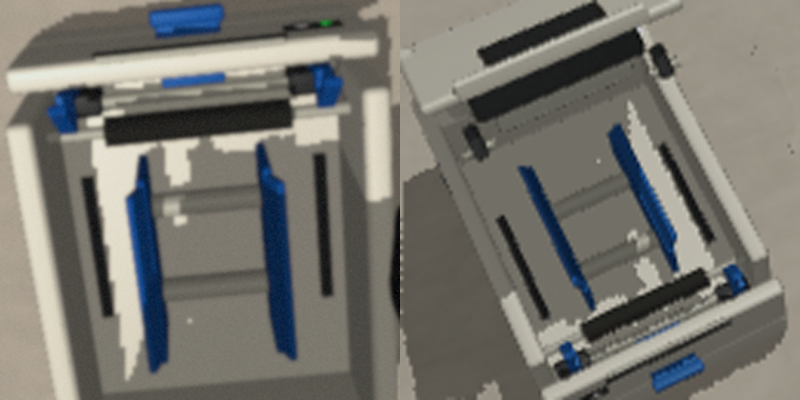

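```bash
python3 -m jog '{"delta_pos":[[0,-2,0],[0,-4,0],[-0.2,-4.5,0],[-0.3,-4.5,0],[-0.3,-4.5,0.5],[-0.3,-4.5,1],[-0.3,-4.5,1.5],[-0.3,-3.1,2],[0,-2,1],[0,0,0],[0,0,0],[0,0,0]],"rot":[[0,0,0],[0,0,0],[0,0,0],[0,0,0],[0,0,0],[0,0,0],[0,0,0],[0,0,0],[0,0,0.076],[0,0,0.075],[0,0,0],[0,0,0]],"jaw":[-1,-1,-1,-1,-1,-1,-1,-1,-1,-1,-1,-1]}'
python3 - <<'E'
from h import *
c=cam('wrist'); save(c,'w2.png'); np.savez('w2.npz',**{k:c[k] for k in('fx','fy','cx','cy','R','t')});print(-c['R'].T@c['t'])
E
```

```text
time: 3.25
tcp_pos: [0.5017, -0.2747, 0.3449]
orientation: [3.142, 0.0, 2.982]
wrist_force: [-0.8, 0.3, -0.1]
grip_width: 0.0853
gripper_force: 0.0
[ 0.42856667 -0.26300026  0.31415877]
```

View pics/w2.png

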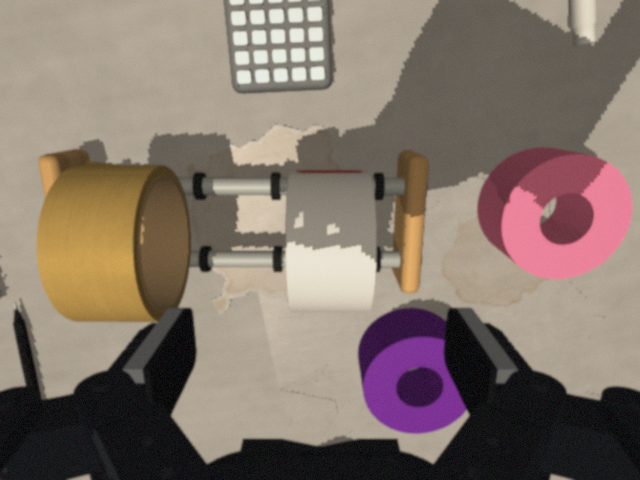

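The label roll is at columns 287–377, rows 170–310. The brown tape is at (115,243), and the collars are at (200,186), (379,185), (205,259) and (380,260).

```bash
python3 - <<'E'
from h import *
c=dict(np.load('w2.npz')); im=cv2.imread('pics/w2.png'); g=cv2.cvtColor(im,cv2.COLOR_BGR2GRAY).astype(int)
for v in (200,220,255,275,295):
    r=g[v-1:v+2].mean(0); d=np.diff(cv2.GaussianBlur(r[None],(5,1),0)[0]); a=275+np.argmax(abs(d[275:300]))+1; b=365+np.argmax(abs(d[365:390]))+1; print(v,a,b,end=' | ')
for u in (310,330,350):
    r=g[:,u-2:u+3].mean(1); d=np.diff(r); print(u,160+np.argmax(abs(d[160:180]))+1,300+np.argmax(abs(d[300:318]))+1)
P=[onz(c,u,v,.03) for u,v in ((200,186),(379,185),(205,259),(380,260))]
for p in P: print(p.round(4))
y=(P[1]-P[0]+P[3]-P[2]); yaw=-np.arctan2(y[0],y[1]); print('yaw',yaw)
a=np.array([-np.sin(yaw),np.cos(yaw),0]); e=np.array([np.cos(yaw),np.sin(yaw),0])
o,d1=ray(c,332,170); _,d2=ray(c,332,310)
f=lambda d:np.array([d@e,d[2]])/np.hypot(d@e,d[2])
p,q=f(d1),f(d2); b=(p+q)/np.linalg.norm(p+q); D=.042/np.sin(np.arccos(p@q)/2); C=np.array([o@e,o[2]])+b*D; print('e,z',C)
# ends at top rows
for u in (287,377):
    for v in (240,):
        X=onz(c,u,v,.110); print(u,v,X.round(4),'along',X@a,'e',X@e)
# check by stereo with side image: project est centre top
for dz in(0,):
    pass
m=(onz(c,287,245,.11)@a+onz(c,377,245,.11)@a)/2
M=a*m+e*C[0]; M[2]=C[1]; print('mid',M)
s=cam('side');t=cam('top')
for sg in(-1,1):
    Q=M+a*.023*sg; print(proj(s,Q),proj(t,Q),proj(s,Q+[0,0,.042]),proj(t,Q+[0,0,.042]))
E
```

```text
200 286 375 | 220 295 390 | 255 285 377 | 275 287 375 | 295 288 373 | 310 173 309
330 173 310
350 173 309
[ 0.4677 -0.3506  0.03  ]
[ 0.4861 -0.2315  0.03  ]
[ 0.5192 -0.3596  0.03  ]
[ 0.5397 -0.2372  0.03  ]
yaw -0.15963457189709074
e,z [0.54364796 0.06717485]
287 240 [ 0.4903 -0.2894  0.11  ] along -0.2077390728344869 e 0.5300872487692584
377 240 [ 0.4975 -0.2447  0.11  ] along -0.16249355703713736 e 0.5300752368482696
mid [ 0.50731386 -0.26915611  0.06717485]
[408.91541855 270.7203096 ] [394.50561621 310.72973467] [411.97012091 260.61681911] [397.07208466 310.78306907]
[387.1973416  275.32216906] [372.79339732 307.11794831] [389.56850748 265.31399305] [374.48166978 307.0257336 ]
```

```bash
python3 -m jog '{"delta_pos":[[-0.45,0.63,0.6],[0,0,2],[0,0,2.5],[0,0,2.5],[0,0,1.5],[0,0,0.5],[0,0,0],[0,0,0],[0,0,0],[0,0,0],[0,0,0],[0,0,0]],"rot":[[0,0,0],[0,0,0],[0,0,0],[0,0,0],[0,0,0],[0,0,0],[0,0,0],[0,0,0],[0,0,0],[0,0,0],[0,0,0],[0,0,0]],"jaw":[-1,-1,-1,-1,-1,-1,-1,0.6,0.6,0.6,0.6,0.6]}' 40
```

```text
time: 4.6
tcp_pos: [0.5075, -0.2697, 0.2501]
orientation: [-3.141, 0.002, 2.981]
wrist_force: [-0.1, 0.4, 6.6]
grip_width: 0.0452
gripper_force: 40.8
```

```bash
python3 -m jog '{"delta_pos":[[0,0,-1],[0,0,-2.5],[0,0,-3],[0,0,-2.7],[0,0,0],[0.3,2,0],[0.3,4.5,0],[0.3,4.5,0],[0.3,4.5,0],[0.3,4.5,0],[0.3,4.5,0],[0.3,4.5,0]],"rot":[[0,0,0],[0,0,0],[0,0,0],[0,0,-0.13],[0,0,-0.129],[0,0,0],[0,0,0],[0,0,0],[0,0,0],[0,0,0],[0,0,0],[0,0,0]],"jaw":[0.6,0.6,0.6,0.6,0.6,0.6,0.6,0.6,0.6,0.6,0.6,0.6]}'
python3 -m jog '{"delta_pos":[[0.2,3.4,0],[0,1.3,0],[0,0,0],[0,0,0],[0,0,0],[0,0,0],[0,0,0],[0,0,0]],"rot":[[0,0,0],[0,0,0],[0,-0.131,0],[0,-0.131,0],[0,-0.131,0],[0,-0.131,0],[0,0,0],[0,0,0]],"jaw":[0.6,0.6,0.6,0.6,0.6,0.6,0.6,0.6]}'
python3 - <<'E'
from h import *
s=env.sense(); R=Ro.from_euler('xyz',s['orientation']).as_matrix(); print(R.round(3),s['tcp_pos'],s['gripper_force'],s['grip_width'])
c=s['tcp_pos']+.18*R[:,2]; print('roll',c); d=R.T@(np.array([.601,.0785,.082])-c); print('to seat tool cm',d*100)
a=cam('wrist'); save(a,'w3.png'); np.savez('w3.npz',**{k:a[k] for k in('fx','fy','cx','cy','R','t')})
E
```

```text
time: 5.8
tcp_pos: [0.4569, 0.0187, 0.3412]
orientation: [-3.142, 0.0, -3.044]
wrist_force: [0.7, -0.1, -2.5]
grip_width: 0.0454
gripper_force: 41.6
time: 6.6
tcp_pos: [0.4507, 0.0633, 0.3407]
orientation: [-3.141, 0.52, -3.044]
wrist_force: [-0.5, -0.3, -2.0]
grip_width: 0.0453
gripper_force: 41.7
[[-0.863 -0.097  0.495]
 [-0.085  0.995  0.048]
 [-0.497 -0.    -0.868]] [0.45067332 0.06330914 0.34073255] 41.73675289959647 0.045260400429553656
roll [0.5397611  0.07198376 0.1845656 ]
to seat tool cm [-0.24255871  0.05491071 11.96084482]
```

View pics/w3.png

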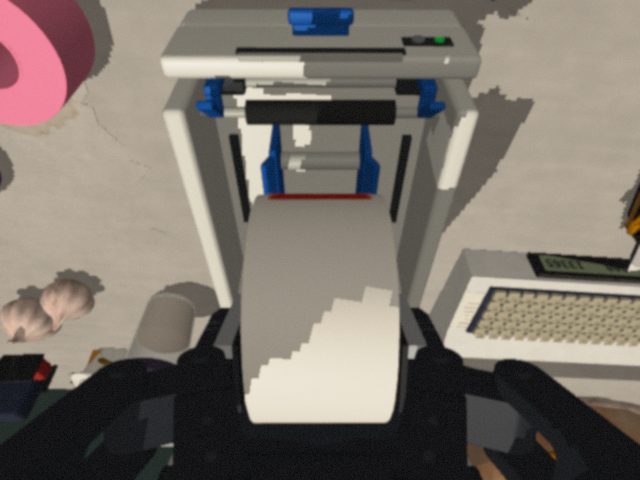

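The roll is centred over the guides (roll columns 243–398, guides 264–378), and the axis is aligned. Lowering it now.

```bash
python3 -m jog '{"delta_pos":[[-0.2,0.05,1],[0,0,2],[0,0,2],[0,0,2],[0,0,1.5],[0,0,1],[0,0,0.7],[0,0,0.5],[0,0,0.3],[0,0,0]],"rot":[[0,0,0],[0,0,0],[0,0,0],[0,0,0],[0,0,0],[0,0,0],[0,0,0],[0,0,0],[0,0,0],[0,0,0]],"jaw":[0.6,0.6,0.6,0.6,0.6,0.6,0.6,0.6,0.6,0.6]}'
python3 - <<'E'
from h import *
s=env.sense(); R=Ro.from_euler('xyz',s['orientation']).as_matrix()
c=s['tcp_pos']+.18*R[:,2]; print('roll',c); d=R.T@(np.array([.601,.0785,.082])-c); print('to seat tool cm',d*100,s['wrist_force'])
E
```

```text
time: 7.65
tcp_pos: [0.5077, 0.0698, 0.2464]
orientation: [3.142, 0.523, -3.043]
wrist_force: [0.4, 1.3, -1.2]
grip_width: 0.0452
gripper_force: 41.7
roll [0.59722638 0.07861543 0.09046246]
to seat tool cm [ 0.09859614 -0.04849172  0.92010596] [ 0.44332187  1.28058648 -1.23382848]
```

```bash
python3 -m jog '{"delta_pos":[[0,0,0.25],[0,0,0.25],[0,0,0.15],[0,0,0]],"rot":[[0,0,0],[0,0,0],[0,0,0],[0,0,0]],"jaw":[0.6,0.6,0.6,0.6]}'
python3 -m jog '{"delta_pos":[[0,0,0.15],[0,0,0]],"rot":[[0,0,0],[0,0,0]],"jaw":[0.6,0.6]}'
```

```text
time: 8.05
tcp_pos: [0.5107, 0.0701, 0.2407]
orientation: [3.142, 0.524, -3.043]
wrist_force: [0.1, -0.2, -1.3]
grip_width: 0.0456
gripper_force: 41.7
time: 8.25
tcp_pos: [0.5115, 0.0702, 0.2394]
orientation: [-3.142, 0.524, -3.043]
wrist_force: [-0.6, 0.0, -1.0]
grip_width: 0.0455
gripper_force: 41.7
```

```bash
python3 -m jog '{"delta_pos":[[0,0,0.1],[0,0,0]],"rot":[[0,0,0],[0,0,0]],"jaw":[0.6,0.6]}'
python3 -m jog '{"delta_pos":[[0,0,0.1],[0,0,0]],"rot":[[0,0,0],[0,0,0]],"jaw":[0.6,0.6]}'
python3 -m jog '{"delta_pos":[[0,0,0.1],[0,0,0]],"rot":[[0,0,0],[0,0,0]],"jaw":[0.6,0.6]}'
```

```text
time: 8.45
tcp_pos: [0.5121, 0.0703, 0.2387]
orientation: [3.142, 0.524, -3.043]
wrist_force: [0.7, 0.0, -1.8]
grip_width: 0.0454
gripper_force: 41.8
time: 8.65
tcp_pos: [0.5128, 0.0703, 0.2381]
orientation: [-3.142, 0.525, -3.043]
wrist_force: [1.0, -0.4, -0.6]
grip_width: 0.0454
gripper_force: 41.9
time: 8.85
tcp_pos: [0.5135, 0.0704, 0.2376]
orientation: [-3.141, 0.526, -3.043]
wrist_force: [2.0, 0.7, 1.3]
grip_width: 0.0458
gripper_force: 42.1
```

```bash
python3 -m jog '{"delta_pos":[[0,0,0],[0,0,0],[0,0,0],[0,0,0],[0,0,0],[0,0,0]],"rot":[[0,0,0],[0,0,0],[0,0,0],[0,0,0],[0,0,0],[0,0,0]],"jaw":[0,-0.2,-0.4,-0.4,-0.4,-0.4]}' 20
python3 - <<'E'
from h import *
a=cam('wrist'); save(a,'w4.png'); np.savez('w4.npz',**{k:a[k] for k in('fx','fy','cx','cy','R','t')})
s=cam('side'); save(s,'s4.png')
x=cv2.imread('pics/s4.png')[215:365,145:295]; w=cv2.imread('pics/w4.png')
cv2.imwrite('pics/c4.png',np.hstack([cv2.resize(w,(480,360)),cv2.resize(x,(320,360),interpolation=cv2.INTER_CUBIC)]))
E
```

```text
time: 9.45
tcp_pos: [0.5129, 0.0704, 0.2367]
orientation: [3.142, 0.524, -3.043]
wrist_force: [-0.2, -0.5, -1.0]
grip_width: 0.0595
gripper_force: 0.0
```

View pics/c4.png

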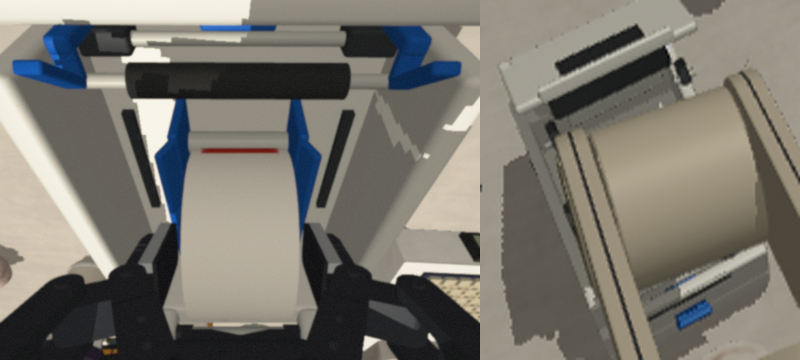

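The roll lies on the bearers between the guides (red patch at wrist crop (240,150)) and the fingers are free. Backing out along the tool axis, then straightening up.

```bash
python3 -m jog '{"delta_pos":[[0,0,-0.7],[0,0,-1.5],[0,0,-3],[0,0,-4],[0,0,-3.5],[0,0,0],[0,0,0],[0,0,0],[0,0,0],[0,0,0]],"rot":[[0,0,0],[0,0,0],[0,0,0],[0,0,0],[0,0,0],[0,0.131,0],[0,0.131,0],[0,0.131,0],[0,0.131,0],[0,0,0]],"jaw":[-0.4,-0.4,-0.4,-0.4,-0.4,0,1,1,1,1]}'
python3 - <<'E'
from h import *
a=cam('wrist'); save(a,'w5.png'); np.savez('w5.npz',**{k:a[k] for k in('fx','fy','cx','cy','R','t')}); t=cam('top'); save(t,'t5.png'); s=cam('side'); save(s,'s5.png')
y=.098; O=np.array([.606,.079,0]); e=np.array([np.cos(y),np.sin(y),0]); l=np.array([-e[1],e[0],0])
th=1.01
def pt(x,z,th,yy=0): return O+e*(.095+x*np.cos(th)+z*np.sin(th))+l*yy+np.array([0,0,.1-x*np.sin(th)+z*np.cos(th)])
print('pad',pt(-.205,.011,th), 'px wrist',proj(a,pt(-.205,.011,th)),'side',proj(s,pt(-.205,.011,th)),'top',proj(t,pt(-.205,.011,th)))
k=cv2.resize(cv2.imread('pics/w5.png'),(400,300)); q=cv2.resize(cv2.imread('pics/t5.png')[180:315,140:320],(400,300),interpolation=cv2.INTER_CUBIC); r=cv2.resize(cv2.imread('pics/s5.png')[200:350,145:345],(400,300),interpolation=cv2.INTER_CUBIC)
cv2.imwrite('pics/c5.png',np.vstack([np.hstack([k,q]),np.hstack([r,r*0])]))
E
```

```text
time: 10.55
tcp_pos: [0.4502, 0.0641, 0.3469]
orientation: [3.142, -0.003, -3.043]
wrist_force: [0.2, -0.0, -0.1]
grip_width: 0.0001
gripper_force: 0.0
pad [0.60130633 0.07853854 0.279451  ] px wrist [ 317.52699152 1107.75432857] side [201.0809237  237.15115096] top [193.07367864 252.76283407]
```

View pics/c5.png

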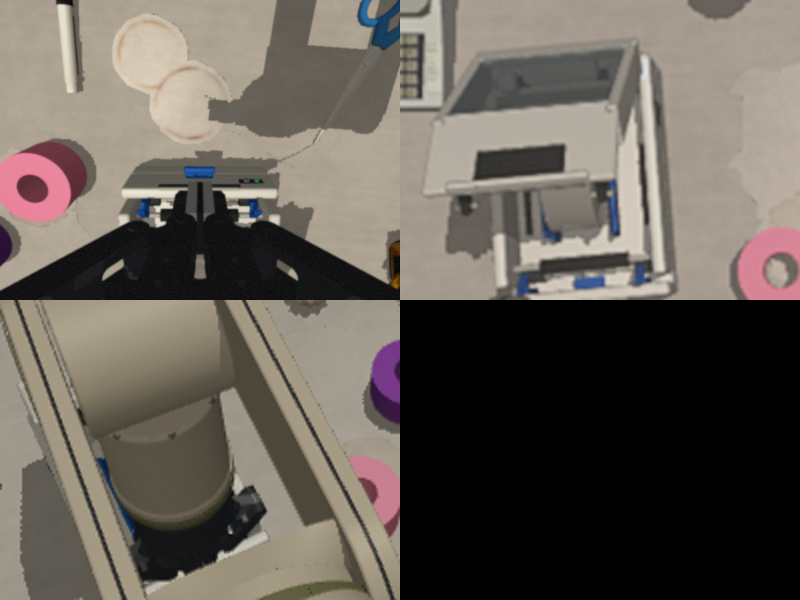

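Pad in the top crop is at full-image (194,253), against a prediction of (193,253), so the cover geometry is confirmed. The roll is still centred. Next, the press path.

```bash
cat > press.py <<'E'
from h import *
y=.098; O=np.array([.606,.079,0]); e=np.array([np.cos(y),np.sin(y),0]); l=np.array([-e[1],e[0],0]); k=np.array([0,0,1.])
def W(x,z,th): return e*(x*np.cos(th)+z*np.sin(th))+k*(-x*np.sin(th)+z*np.cos(th))
def pose(th,gap=0,along=.003):
    psi=.44-.68*th; dl=abs(psi-(.471-th)); n=W(-.454,.891,th); tg=W(.891,.454,th)
    tip=O+e*.095+k*.1+W(-.205,.011,th)+n*(.011*np.tan(dl)+gap)+tg*along
    z=np.sin(psi)*e-np.cos(psi)*k; x=-np.sin(psi)*k-np.cos(psi)*e
    return tip-.173*z, np.stack([x,l,z],1), psi
def step(p0,R0,p1,R1): return (R0.T@(p1-p0)*100).round(2), Ro.from_matrix(R0.T@R1).as_rotvec().round(3)
def now():
    s=env.sense(); return s['tcp_pos'],Ro.from_euler('xyz',s['orientation']).as_matrix()
if __name__=='__main__':
    p,R=now(); a=pose(1.01,.03); b=pose(1.01,0.003); print('start',a[0],a[2],step(p,R,a[0],a[1])); print('touch',step(a[0],a[1],b[0],b[1]))
    ths=np.linspace(1.01,-.01,13); pr=b
    for t in ths[1:]:
        c=pose(t); print(round(t,3),*step(pr[0],pr[1],c[0],c[1]),c[0].round(3)); pr=c
E
python3 press.py
```

```text
start [0.66293806 0.08459786 0.47426045] -0.24680000000000007 (array([-21.45,  -0.06, -12.67]), array([0.  , 0.25, 0.  ]))
touch (array([0.78, 0.  , 2.59]), array([0., 0., 0.]))
0.925 [ 2.33 -0.    1.56] [ 0.    -0.058  0.   ] [0.623 0.081 0.442]
0.84 [2.21 0.   1.31] [-0.    -0.058  0.   ] [0.599 0.078 0.433]
0.755 [2.17 0.   1.34] [-0.    -0.058 -0.   ] [0.576 0.076 0.422]
0.67 [2.13 0.   1.37] [-0.    -0.058  0.   ] [0.553 0.074 0.41 ]
0.585 [2.09 0.   1.4 ] [-0.    -0.058  0.   ] [0.532 0.072 0.397]
0.5 [ 2.05 -0.    1.43] [ 0.    -0.058 -0.   ] [0.513 0.07  0.381]
0.415 [2.01 0.   1.46] [-0.    -0.058 -0.   ] [0.494 0.068 0.365]
0.33 [1.97 0.   1.49] [ 0.    -0.058 -0.   ] [0.477 0.066 0.347]
0.245 [ 1.93 -0.    1.51] [-0.    -0.058  0.   ] [0.462 0.065 0.328]
0.16 [ 1.88 -0.    1.54] [-0.    -0.058 -0.   ] [0.448 0.063 0.308]
0.075 [ 1.84 -0.    1.55] [ 0.    -0.058  0.   ] [0.435 0.062 0.288]
-0.01 [1.8  0.   1.52] [ 0.    -0.058 -0.   ] [0.425 0.061 0.267]
```

```bash
python3 -m jog '{"delta_pos":[[0,0,-4],[0,0,-4.5],[0,0,-4.5],[0,0,-3],[-4.5,0,0],[-4.5,0,0],[-4.5,0,0],[-4.5,0,0],[-3.4,0,0],[0,0,0],[0,0,0],[0,0,0]],"rot":[[0,0,0],[0,0,0],[0,0,0],[0,0,0],[0,0,0],[0,0,0],[0,0,0],[0,0,0],[0,0,0],[0,0.125,0],[0,0.125,0],[0,0,0]],"jaw":[1,1,1,1,1,1,1,1,1,1,1,1]}'
python3 press.py | head -2
```

```text
time: 11.9
tcp_pos: [0.6633, 0.0851, 0.5048]
orientation: [3.141, -0.254, -3.043]
wrist_force: [1.2, 0.5, -1.0]
grip_width: 0.0001
gripper_force: 0.0
start [0.66293806 0.08459786 0.47426045] -0.24680000000000007 (array([-0.72, -0.05,  2.97]), array([ 0.   , -0.007,  0.   ]))
touch (array([0.78, 0.  , 2.59]), array([0., 0., 0.]))
```

```bash
python3 -m jog '{"delta_pos":[[0,0,2],[0,0,2],[0,-0.05,1.4],[0,0,0],[0,0,0]],"rot":[[0,0,0],[0,0,0],[0,0,0],[0,0,0],[0,0,0]],"jaw":[1,1,1,1,1]}'
python3 -m jog '{"delta_pos":[[1.2,0,0.8],[1.15,0,0.8],[1.1,0,0.65],[1.1,0,0.65],[0,0,0]],"rot":[[0,-0.029,0],[0,-0.029,0],[0,-0.029,0],[0,-0.029,0],[0,0,0]],"jaw":[1,1,1,1,1]}'
python3 - <<'E'
from press import *
p,R=now(); 
for t in (.925,.84,.755): a=pose(t); print(t,step(p,R,a[0],a[1]))
E
```

```text
time: 12.4
tcp_pos: [0.6491, 0.0833, 0.4558]
orientation: [3.142, -0.246, -3.043]
wrist_force: [-0.1, 0.4, 0.1]
grip_width: 0.0004
gripper_force: 0.0
time: 12.9
tcp_pos: [0.5986, 0.0783, 0.4384]
orientation: [-3.141, -0.128, -3.043]
wrist_force: [1.1, 1.2, 4.4]
grip_width: 0.0002
gripper_force: 1.8
0.925 (array([-2.37, -0.01, -0.63]), array([-0.   ,  0.061,  0.   ]))
0.84 (array([-0.09, -0.01,  0.54]), array([-0.   ,  0.004,  0.   ]))
0.755 (array([ 2.09, -0.01,  1.88]), array([-0.   , -0.054,  0.   ]))
```

```bash
python3 -m jog '{"delta_pos":[[0.9,0,0.9],[1.1,0,0.8],[1.1,0,0.7],[1.1,0,0.7],[1.05,0,0.7],[1.05,0,0.7],[0,0,0]],"rot":[[0,-0.027,0],[0,-0.027,0],[0,-0.029,0],[0,-0.029,0],[0,-0.029,0],[0,-0.029,0],[0,0,0]],"jaw":[1,1,1,1,1,1,1]}'
python3 - <<'E'
from press import *
p,R=now(); 
for t in (.585,.5): a=pose(t); print(t,step(p,R,a[0],a[1]))
t=cam('top'); g=t['color'].astype(int)[200:330,140:280]; print(env.sense()['wrist_force'])
m=(g.max(2)<45).astype(np.uint8); n,l,st,ce=cv2.connectedComponentsWithStats(m); print([(st[i].tolist(),ce[i].round(1)+[140,200]) for i in range(1,n) if st[i][4]>40])
for th in(.5,.585,.67): print(th,proj(t,O+e*.095+k*.1+W(-.205,.011,th)))
save(t,'t6.png')
E
```

```text
time: 13.6
tcp_pos: [0.5333, 0.0719, 0.3966]
orientation: [-3.141, 0.04, -3.043]
wrist_force: [-2.7, -0.3, 7.9]
grip_width: 0.0003
gripper_force: 3.5
0.585 (array([ 0.1 , -0.01, -0.  ]), array([-0.   , -0.002,  0.   ]))
0.5 (array([ 2.14, -0.  ,  1.43]), array([-0.  , -0.06,  0.  ]))
[-3.48799176 -0.97738638  7.95452835]
[]
0.5 [206.01469778 297.33277355]
0.585 [203.73419902 291.74729133]
0.67 [201.46863427 285.36050207]
```

```bash
python3 -m jog '{"delta_pos":[[1.1,0,0.72],[1.04,0,0.72],[1,0,0.73],[1,0,0.73],[0.98,0,0.75],[0.98,0,0.75],[0.96,0,0.76],[0.96,0,0.76],[0,0,0]],"rot":[[0,-0.029,0],[0,-0.029,0],[0,-0.029,0],[0,-0.029,0],[0,-0.029,0],[0,-0.029,0],[0,-0.029,0],[0,-0.029,0],[0,0,0]],"jaw":[1,1,1,1,1,1,1,1,1]}'
python3 - <<'E'
from press import *
p,R=now(); 
for t in (.245,.16,.075,0.02): a=pose(t); print(t,step(p,R,a[0],a[1]))
E
```

```text
time: 14.55
tcp_pos: [0.4626, 0.065, 0.3263]
orientation: [-3.142, 0.27, -3.043]
wrist_force: [-11.0, -0.0, 10.2]
grip_width: 0.0003
gripper_force: 6.0
0.245 (array([ 0.05, -0.01, -0.21]), array([ 0.   , -0.004,  0.   ]))
0.16 (array([ 1.92, -0.01,  1.34]), array([ 0.   , -0.061,  0.   ]))
0.075 (array([ 3.67, -0.  ,  3.  ]), array([ 0.   , -0.119,  0.   ]))
0.02 (array([ 4.72, -0.  ,  4.1 ]), array([ 0.   , -0.157,  0.   ]))
```

```bash
python3 -m jog '{"delta_pos":[[1.1,0,0.65],[1.05,0,0.7],[0.95,0,0.8],[0.92,0,0.8],[0,0,0]],"rot":[[0,-0.03,0],[0,-0.03,0],[0,-0.029,0],[0,-0.029,0],[0,0,0]],"jaw":[1,1,1,1,1]}'
python3 - <<'E'
from press import *
p,R=now(); 
for t in (.075,0.02,0,-.02): a=pose(t); print(t,step(p,R,a[0],a[1]))
c=cam('wrist'); save(c,'w7.png')
E
```

```text
time: 15.05
tcp_pos: [0.4349, 0.0622, 0.2873]
orientation: [-3.142, 0.393, -3.043]
wrist_force: [-4.1, 1.5, 9.8]
grip_width: -0.0002
gripper_force: 5.0
0.075 (array([-0.05, -0.  , -0.01]), array([0.   , 0.004, 0.   ]))
0.02 (array([ 1.13, -0.  ,  0.96]), array([ 0.   , -0.034,  0.   ]))
0 (array([ 1.55, -0.  ,  1.32]), array([ 0.   , -0.047,  0.   ]))
-0.02 (array([ 1.96, -0.  ,  1.7 ]), array([ 0.   , -0.061,  0.   ]))
```

View pics/w7.png

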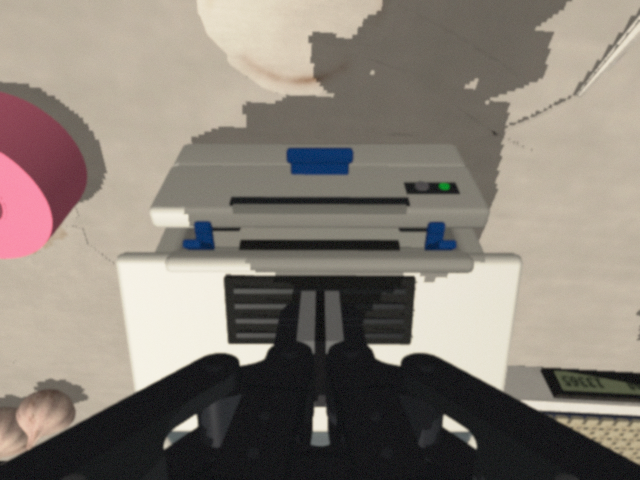

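The fingertips sit on the pad at (320,300). The cover is almost shut, and its front edge at row 262 is just short of the hooks at row 237. Pressing on.

```bash
python3 -m jog '{"delta_pos":[[0.6,0,0.5],[0.55,0,0.5],[0.4,0,0.35],[0,0,0]],"rot":[[0,-0.018,0],[0,-0.018,0],[0,-0.012,0],[0,0,0]],"jaw":[1,1,1,1]}'
python3 -m jog '{"delta_pos":[[0.2,0,0.2],[0,0,0]],"rot":[[0,-0.007,0],[0,0,0]],"jaw":[1,1]}'
```

```text
time: 15.5
tcp_pos: [0.4262, 0.0613, 0.269]
orientation: [-3.142, 0.439, -3.043]
wrist_force: [-6.7, 1.0, 8.8]
grip_width: -0.0
gripper_force: 5.7
time: 15.7
tcp_pos: [0.4252, 0.0612, 0.2671]
orientation: [-3.141, 0.445, -3.043]
wrist_force: [-15.5, -0.8, 16.9]
grip_width: -0.0
gripper_force: 11.1
```

```bash
python3 -m jog '{"delta_pos":[[0.1,0,0.15],[0,0,0]],"rot":[[0,0,0],[0,0,0]],"jaw":[1,1]}'
python3 -m jog '{"delta_pos":[[0.1,0,0.15],[0,0,0]],"rot":[[0,0,0],[0,0,0]],"jaw":[1,1]}'
python3 -m jog '{"delta_pos":[[0.05,0,0.15],[0,0,0]],"rot":[[0,0,0],[0,0,0]],"jaw":[1,1]}'
python3 - <<'E'
from press import *
c=cam('wrist'); save(c,'w8.png')
E
```

```text
time: 15.9
tcp_pos: [0.4252, 0.0613, 0.2663]
orientation: [-3.141, 0.445, -3.043]
wrist_force: [-24.2, -0.9, 27.2]
grip_width: -0.0
gripper_force: 17.6
time: 16.1
tcp_pos: [0.4252, 0.0613, 0.2655]
orientation: [-3.141, 0.446, -3.042]
wrist_force: [-34.0, -2.8, 36.8]
grip_width: 0.0002
gripper_force: 24.3
time: 16.3
tcp_pos: [0.4254, 0.0613, 0.2646]
orientation: [-3.141, 0.445, -3.042]
wrist_force: [-46.0, -2.7, 49.8]
grip_width: 0.0001
gripper_force: 32.5
```

View pics/w8.png

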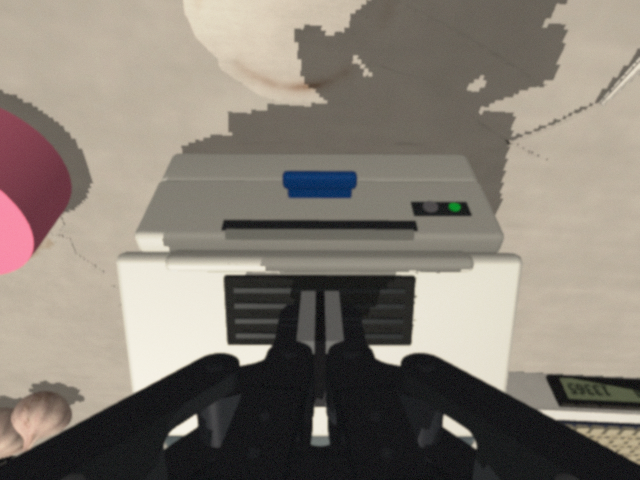

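The cover is down on its stop, level with the printer's front, and the force is climbing stiffly. Easing off to see whether the catch holds.

```bash
python3 -m jog '{"delta_pos":[[0,0,-0.4],[0,0,-0.4],[0,0,0]],"rot":[[0,0,0],[0,0,0],[0,0,0]],"jaw":[1,1,1]}'
python3 -m jog '{"delta_pos":[[0,0,-1],[0,0,-3],[0,0,-4],[0,0,-4],[0,0,0],[0,0,0]],"rot":[[0,0,0],[0,0,0],[0,0,0],[0,0,0],[0,0,0],[0,0,0]],"jaw":[1,1,1,1,1,1]}'
python3 - <<'E'
from press import *
t=cam('top'); w=cam('wrist'); save(t,'t9.png'); save(w,'w9.png')
for th in(0,.02,.1): print(th,proj(w,O+e*.095+k*.1+W(-.205,.011,th)))
a=cv2.resize(cv2.imread('pics/w9.png'),(400,300)); b=cv2.resize(cv2.imread('pics/t9.png')[180:390,140:480],(400,300))
cv2.imwrite('pics/c9.png',np.hstack([a,b]))
E
```

```text
time: 16.65
tcp_pos: [0.4221, 0.0608, 0.2698]
orientation: [-3.141, 0.448, -3.043]
wrist_force: [0.5, 0.8, 8.7]
grip_width: 0.0
gripper_force: 3.7
time: 17.25
tcp_pos: [0.3697, 0.0557, 0.3766]
orientation: [-3.141, 0.445, -3.043]
wrist_force: [0.5, -0.5, -1.6]
grip_width: 0.0002
gripper_force: 0.0
0 [319.53383218 229.25585803]
0.02 [319.53724244 233.84880764]
0.1 [319.55101389 254.09818605]
```

View pics/c9.png

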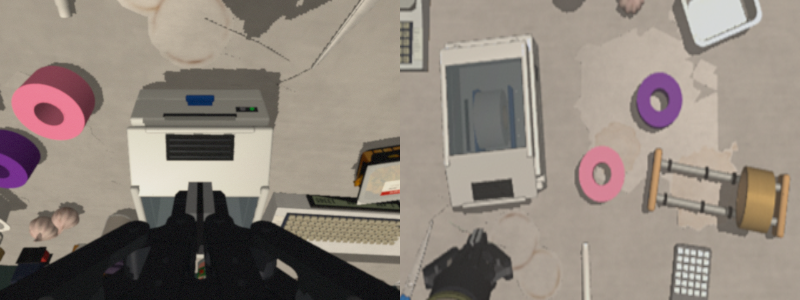

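The cover stays shut on its own: the pad is at wrist (320,235), which matches 0.02 rad. The roll shows through the window and the tape is still in its bay.

```bash
python3 -c "
from rig import env
print(env.job_done())"
```

```text
the job is handed in; nothing more can be done
None
```

The job is handed in at about 17 s: the label roll sits home between the blue guides, the cover is shut and held by its catch (about 0.02 rad in the wrist picture), and the tape roll is still in its bay; no verdict came back.

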